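Load freshly soled sanding blocks into a gluing jig and clamp them

ROBOT

A 6-joint arm with a two-finger parallel gripper is mounted at the origin on the work surface; the furniture and walls round the work are solid. World frame = base frame: x ahead of the robot, y to its left, z up, the work surface at z = 0. Lengths are in m, angles in rad, forces in N, time in s.
With the tool pointing down it reaches from about 0.225 to 0.875 m from the base axis. Payload 3.4 kg.
Tool frame: the origin (TCP) lies midway between the tips of the shut fingers; the grasp point (between the pads) lies 19 mm behind it (manip.grip_point_offset is the distance from the TCP to the grasp point, in m); x points along the fingers, y is the direction in which the jaws open and shut, and the axes are right-handed (so a half turn about x gives the same grasp; the last joint's range is limited). The gripper opens to 85 mm and grips with 20 to 120 N. Pads are 22 mm wide; open, the fingers measure 114 mm over their backs; the gripper's body (76 mm by 85 mm) begins 54 mm behind the grasp point. The pads swing forward as they close: fully open they stand 13 mm farther back than shut.
Start: joints at [1.194, 0.276, 1.505, -0, 1.361, -0.121], TCP at [0.146, 0.556, 0.231] pointing down, gripper open.
Joint ranges: [-2.89, 2.89], [-0.75, 2.08], [0.22, 2.7], [-1.18, 4.32], [0.11, 2.71], [-2.7, 2.7]. Speed limits (rad/s): [2.57, 2.57, 3.14, 3.14, 3.14, 3.14].

INTERFACE

Orientations are given as a unit quaternion [w, x, y, z].
In Python, from rig import manip gives the robot as it stands.
- The arm moves only by the shell command python3 -m crank 'ROWS' [FORCE]. ROWS is a JSON object of lists of equal length, an entry for each row: "grip": the opening, from 0 (shut) to 1 (fully open); "slide": the shift along the world's x, y, z in cm, a list of three; "roll": the turn about the world's z in degrees. In form: {"grip": [grip, ...], "slide": [[dx, dy, dz], ...], "roll": [roll, ...]}. A call has 1 to 20 rows; each row is the pose to reach, as a shift and turn from the pose commanded when the call began; what a row does not reach only later rows make up. A row lasts 1/10 s, in which the tool goes at most 50 mm and 8.59 degrees, less where a joint would pass 70% of its speed; a pose out of reach is approached as far as the arm can. A call with a gripper value outside its range is refused whole. The fingers move at their own pace and stop on an object; FORCE is the grip in N (left out, the last holds). Time passes only in rows, so rows that repeat a pose let the fingers close. It gives the time, the measured TCP pose, the force and the opening at its end, in the units of the state.
- manip.get_state(): the state, without advancing time (a new reading comes with each control period).
- manip.get_image(name): name is "side" or "top"; returns a dict with "frame" (384x512x3 uint8, red, green, blue), "K" (3x3 intrinsics, pixels), "distortion" ([k1, k2, p1, p2, k3] as OpenCV has them; the pictures are not rectified), "R" (3x3) and "t" (3): a world point X has camera coordinates R X + t. Camera axes: x right, y down, z forward; pixel columns grow to the right and rows downward; lengths in m; the calibration is good to about 2 mm. A picture is of the moment at which its call begins. There is no depth.
- manip.sign_off(): hands the job in, once; it reports no verdict.
The state is a dict: "clock": time; "qpos": joint angles; "qd": joint speeds; "effort": joint torques, N m; "position": TCP position; "ee_rot": TCP orientation; "contact_force": force on the tool from outside, world axes, zero at the start; "moment": the same for the moment, N m; "width": finger opening in m.
Only numpy, scipy, OpenCV 4.12 (cv2) and the standard library are available. Lean on these libraries where they do the work, as an engineer would, in place of code of your own. Each camera call takes 0.05 s, during which the arm holds its last target. There are 200 camera calls.

TASK

The sanding blocks have just had new abrasive glued on and must set in the gluing jig. First open the jig's jaws by turning its black clamp collar back to 0; then lay every block that is on the table into a pocket of its own, one by one, abrasive side down and flat on the pocket floor; then, with all of them in, turn the collar clockwise to 5, the other long mark. Leave the spool, the glue bottle and the tin where they stand.

Things in the scene. Friction and masses are not known exactly. Their poses are not given: they have to be found in the camera images.
- jig: Fixed wooden gluing jig, 172 (x, away from the robot) by 222 (y) by 22 mm high: four open pockets in two rows of two; collar on a tongue at the near side, its axis at x = -124 mm. Origin: centre of the underside. A steel jaw on the far (+x) side of each pocket, flush with the jig's top, moves 1.2 mm into the pocket per collar notch: opening 54 mm at 0, 48 mm at 5, 44.4 mm at 8
- pocket1 (a point): The near left pocket: centre of the floor of a jig pocket: 8 mm above the table, 14 mm deep, 54 mm (along the jig's x) by 98 mm (along its y). Its axes are the jig's
- pocket2 (a point): The near right pocket: centre of the floor of a jig pocket: 8 mm above the table, 14 mm deep, 54 mm (along the jig's x) by 98 mm (along its y). Its axes are the jig's
- pocket3 (a point): The far left pocket: centre of the floor of a jig pocket: 8 mm above the table, 14 mm deep, 54 mm (along the jig's x) by 98 mm (along its y). Its axes are the jig's
- pocket4 (a point): The far right pocket: centre of the floor of a jig pocket: 8 mm above the table, 14 mm deep, 54 mm (along the jig's x) by 98 mm (along its y). Its axes are the jig's
- clamp_collar (a joint): Angle of the clamp collar, rad: 0 at mark 0 (jaws open), 0.349 per notch, 1.745 at mark 5, 2.793 at mark 8. Grows as the collar is turned clockwise seen from above. Click stops hold it at each of the nine marks (about 0.05 N m to pass one). At the start it stands at 7 or 8
- collar_grip (a point): Point on the collar's axis, 67 mm above the table. The collar is an upright black fluted cylinder, 40 mm across, grippable from 41 to 77 mm above the table (top 79 mm). The point's x axis turns with it, along its light metal pointer. Nine black marks lie round it on a metal disc, 20 degrees apart, on the robot's side: 0 at the right to 8 at the left; 0 and 5 are long
- block1: Wooden sanding block, 46 mm (its x) by 92 mm (its y) by 32 mm high, about 70 g, with a thin red-brown abrasive sole on its underside. Origin: centre of the underside. Three or all four of these blocks are there
- block2: Wooden sanding block, 46 mm (its x) by 92 mm (its y) by 32 mm high, about 70 g, with a thin red-brown abrasive sole on its underside. Origin: centre of the underside. Three or all four of these blocks are there
- block3: Wooden sanding block, 46 mm (its x) by 92 mm (its y) by 32 mm high, about 70 g, with a thin red-brown abrasive sole on its underside. Origin: centre of the underside. Three or all four of these blocks are there
- block4: Wooden sanding block, 46 mm (its x) by 92 mm (its y) by 32 mm high, about 70 g, with a thin red-brown abrasive sole on its underside. Origin: centre of the underside. Three or all four of these blocks are there
- thread_spool: Bystander: spool of tan thread, 52 mm across and high, standing on the table. Origin: centre of the underside
- glue_bottle: Bystander: brown glue bottle, 60 mm across, 112 mm high, standing. Origin: centre of the underside
- tin: Bystander: small round green tin, 56 mm across, 20 mm high. Origin: centre of the underside
Mind the look-alikes: they are no part of the job. What is shaped like the block2 but turquoise is not meant.

How it is judged:
By the outcome, as a careful person would: the job done as asked, in the order asked, and still so for the second after the job is handed in, with the robot touching nothing.
Of block1, block2, block3, block4 only 3 to 4 are there at a start; the rules pass over those that are not, and their reading is None.
At some moment in a run one of block1, block2, block3, block4 may be knocked a few centimetres aside while the robot is not near it.
Once in a run the grip may slacken for a moment while it holds something.
It also fails if it takes over 210 s, if anything falls off the work surface, if the arm or the gripper's body presses on something with over 40 N, if the wrist force passes 120 N, or if a joint passes its speed limit or range.

## Working session

There is one attempt and no reset: what is moved stays moved. The work goes in short steps, Python scripts to look and compute and a shell command to move; the robot and the scene stay as the last step left them, time stands still between calls to the robot, and variables do not carry over. Pictures are saved under pics/ and viewed, on a budget of 14 in all, crops included, one or two more only if the job needs it, and the job is handed in when it is done.

```bash
ls; mkdir -p pics
python3 - <<'E'
from rig import manip
import cv2
for n in("top","side"):
    d=manip.get_image(n); cv2.imwrite(f"pics/{n}0.png",d["frame"][:,:,::-1]); 
    print(n,d["K"],d["distortion"],d["R"],d["t"])
print(manip.get_state(), manip.grip_point_offset)
E
```

```text
pics
top [[355.18118542   0.         254.54831211]
 [  0.         355.18118542 189.56522243]
 [  0.           0.           1.        ]] [-0.05882777  0.          0.          0.          0.        ] [[-0.39042356 -0.92062162 -0.00502715]
 [-0.89397629  0.38041687 -0.23683199]
 [ 0.21994506 -0.08797064 -0.97153762]] [0.20435163 0.37264547 1.07043928]
side [[393.92224375   0.         259.26410031]
 [  0.         393.92224375 192.45645825]
 [  0.           0.           1.        ]] [0.02333633 0.         0.         0.         0.        ] [[ 0.9883015  -0.15124183  0.01964813]
 [-0.06343372 -0.52479027 -0.84886473]
 [ 0.138695    0.83768794 -0.52824484]] [-0.42102585  0.09722351  1.48163276]
{'clock': 0.1, 'qpos': array([ 1.19400538e+00,  2.76582389e-01,  1.50601662e+00, -1.44951555e-05,
        1.36072570e+00, -1.20999729e-01]), 'qd': array([ 0.00023683, -0.00330701, -0.00281854, -0.00105597, -0.00025685,
       -0.0015877 ]), 'effort': array([ 2.64113965e-03, -4.17703915e+01, -2.46405834e+01, -1.77024922e-04,
        6.00862622e-03,  1.78724278e-06]), 'position': array([0.14531328, 0.55583866, 0.23049333]), 'ee_rot': array([ 0.70118537,  0.08959367,  0.70147735, -0.09078315]), 'contact_force': array([ 0.42287016, -0.56330204, -0.61296672]), 'moment': array([ 0.0354631 , -0.0103596 , -0.02924676]), 'width': 0.08546912634623022} 0.0187
```

View pics/top0.png

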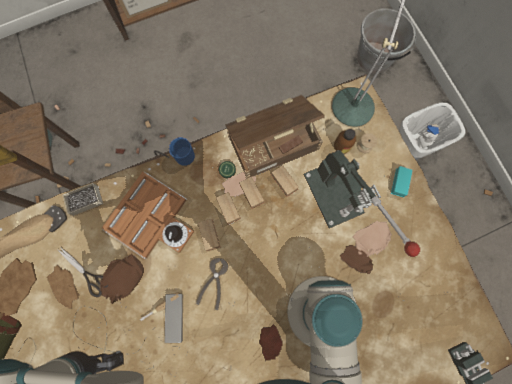

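View pics/side0.png

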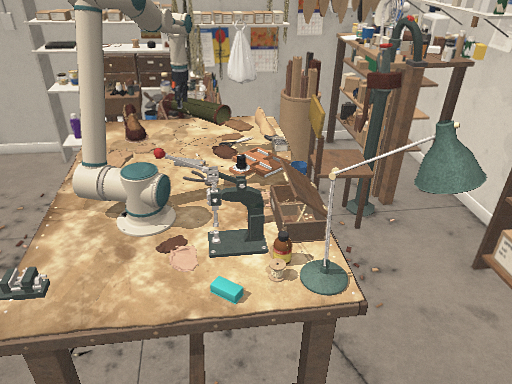

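Top view: jig near (145,215), collar (175,234), and blocks near (228,207), (250,190) and (285,180). The turquoise look-alike is at (403,180), the tin at (227,169), and the bottle (346,140) and spool (365,142) stand together. I'll enlarge the working area.

```bash
cat > h.py <<'E'
import numpy as np, cv2
from rig import manip
def shot(n,f=None):
    d=manip.get_image(n)
    if f: cv2.imwrite(f,d["frame"][:,:,::-1])
    return d
def proj(d,X):
    rv=cv2.Rodrigues(np.array(d["R"]))[0]
    return cv2.projectPoints(np.atleast_2d(np.array(X,float)),rv,np.array(d["t"],float),np.array(d["K"]),np.array(d["distortion"],float))[0][:,0]
def ray(d,uv,z):
    p=cv2.undistortPoints(np.array(uv,float).reshape(-1,1,2),np.array(d["K"]),np.array(d["distortion"],float))[:,0]
    R=np.array(d["R"]);t=np.array(d["t"]);c=-R.T@t
    v=np.c_[p,np.ones(len(p))]@R
    return c+v*((z-c[2])/v[:,2])[:,None]
def crop(d,x0,y0,x1,y1,s,f):
    cv2.imwrite(f,cv2.resize(d["frame"][y0:y1,x0:x1,::-1],None,fx=s,fy=s,interpolation=cv2.INTER_CUBIC))
E
python3 - <<'E'
from h import *
d=shot("top"); crop(d,90,130,310,280,3.6,"pics/c1.png")
print(proj(d,[[0,0,0],[.146,.556,.231],[.5,0,0],[0,.5,0]]))
print(ray(d,[[145,215],[228,207],[250,190],[285,180],[403,180],[227,169]],.02))
E
```

```text
[[321.72520048 312.06565802]
 [101.84076757 356.15863249]
 [257.29780428 167.20110877]
 [167.87007444 380.17055422]]
[[ 0.48842434  0.39349382  0.02      ]
 [ 0.40912921  0.14003681  0.02      ]
 [ 0.43300409  0.05410871  0.02      ]
 [ 0.41935051 -0.06301395  0.02      ]
 [ 0.26849275 -0.41821771  0.02      ]
 [ 0.52741181  0.0958564   0.02      ]]
```

View pics/c1.png

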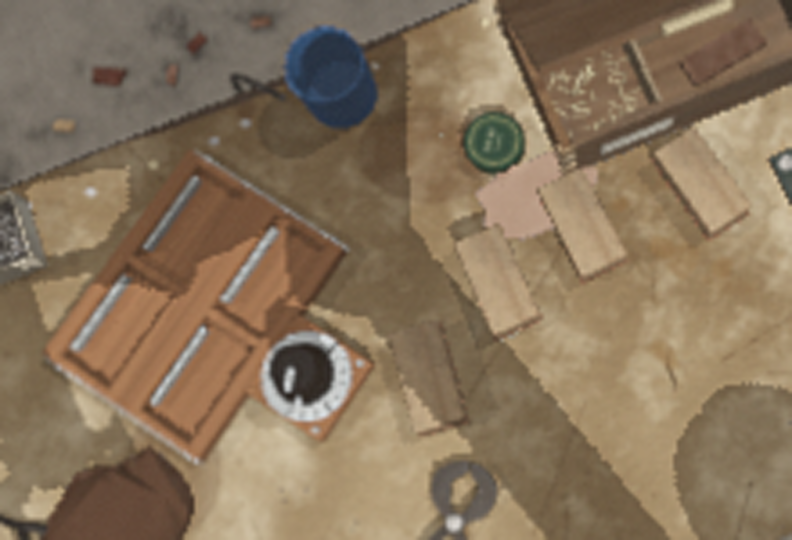

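The crop shows four blocks: three lit at crop (497,280), (582,222) and (700,182), and one in shade at (428,375), all wood side up. The jig corners are near (202,152), (348,247), (197,463) and (47,350), with the collar at (300,370). Next I fit poses to the edges.

```bash
cat >> h.py <<'E'
from scipy.optimize import minimize
def fit(d,x0,L,W,z,base=True,step=(.006,.006,.06),h=0.0):
    """pose (x,y,yaw) of a rectangle L(x) by W(y) at height z, by gradient across its projected edges"""
    g=cv2.GaussianBlur(d["frame"],(0,0),.8).astype(np.float32)
    s=np.linspace(-.47,.47,40)
    def pts(p,l,w,zz):
        c,sn=np.cos(p[2]),np.sin(p[2]); R=np.array([[c,-sn],[sn,c]])
        E=[np.c_[s*0+.5*l,s*w],np.c_[s*0-.5*l,s*w],np.c_[s*l,s*0+.5*w],np.c_[s*l,s*0-.5*w]]
        return [np.c_[e@R.T+p[:2],e[:,0]*0+zz] for e in E]
    def smp(q): return cv2.remap(g,q[None,:,0].astype(np.float32),q[None,:,1].astype(np.float32),cv2.INTER_LINEAR)[0]
    def cost(p):
        o=pts(p,L+.005,W+.005,z); i=pts(p,L-.005,W-.005,z); r=0
        for a,b in zip(o,i): r-=np.sqrt(np.linalg.norm((smp(proj(d,a))-smp(proj(d,b))),axis=1)).mean()
        return r
    x0=np.array(x0,float); sim=np.vstack([x0]+[x0+np.eye(3)[k]*step[k] for k in range(3)])
    r=minimize(cost,x0,method="Nelder-Mead",options=dict(initial_simplex=sim,xatol=1e-5,fatol=1e-4,maxiter=300))
    return r.x,r.fun
def quad(d,uv,z):
    """corners in pixels, in order -> centre, yaw of short side as x, side lengths"""
    P=ray(d,uv,z)[:,:2]; a=(P[1]-P[0]+P[2]-P[3])/2; b=(P[3]-P[0]+P[2]-P[1])/2
    return P.mean(0),a,b
E
cat > loc.py <<'E'
from h import *
d=shot("top")
f=lambda l:[[90+(u+.5)/3.6-.5,130+(v+.5)/3.6-.5] for u,v in l]
c=ray(d,f([[302,368]]),.079)[0]
P,a,b=quad(d,f([[202,152],[348,247],[197,463],[47,350]]),.022)
print("jig",P,np.linalg.norm(a),np.linalg.norm(b),"collar top",c)
# a: along first edge
x=P-c[:2]; ya=np.arctan2(*x[::-1]); print("axis",x,np.linalg.norm(x),np.degrees(ya),np.degrees(np.arctan2(a[1],a[0])),np.degrees(np.arctan2(b[1],b[0])))
print("fit",fit(d,[*P,np.arctan2(-a[1],-a[0])],.172,.222,.022))
B={"A":[[458,243],[497,226],[540,316],[500,335]],"B":[[540,186],[578,170],[626,257],[586,278]],"C":[[655,152],[695,130],[747,211],[711,236]],"D":[[391,327],[441,320],[466,420],[418,433]]}
for k,l in B.items():
    P,a,b=quad(d,f(l),.032); y=np.arctan2(a[1],a[0])
    print(k,P.round(4),np.linalg.norm(a).round(4),np.linalg.norm(b).round(4),np.degrees([y]).round(1)); r,v=fit(d,[*P,y],.046,.092,.032); print("   fit",r[:2].round(4),np.degrees(r[2]).round(1),v)
E
python3 loc.py
```

```text
jig [0.49368332 0.391797  ] 0.1673101775023177 0.22317067830937304 collar top [0.39041338 0.31756703 0.079     ]
axis [0.10326994 0.07422997] 0.1271800639735565 35.70841167296001 -146.64050594123174 123.26762866624264
fit (array([0.49446872, 0.39038007, 0.60611276]), np.float64(-19.812515258789062))
A [0.4055 0.14  ] 0.0378 0.0896 [-88.]
   fit [0.4087 0.1411] -91.8 -21.553760528564453
B [0.4243 0.0527] 0.0382 0.0913 [-87.1]
   fit [0.4265 0.0538] -84.2 -22.06550407409668
C [ 0.4167 -0.0594] 0.0405 0.0891 [-80.8]
   fit [ 0.4209 -0.0618] -79.4 -25.109718322753906
D [0.352  0.2264] 0.0429 0.092 [-101.4]
   fit [0.3469 0.2271] -100.2 -14.894109725952148
```

```bash
python3 -m crank '{"grip":[1,1,1,1,1,1,1,1,1,1,1,1],"slide":[[5,-5,0],[10,-10,0],[15,-15,0],[20,-20,0],[24.7,-23.6,0],[24.7,-23.6,-5],[24.7,-23.6,-8],[24.7,-23.6,-8],[24.7,-23.6,-8],[24.7,-23.6,-8],[24.7,-23.6,-8],[24.7,-23.6,-8]],"roll":[-8,-16,-24,-32,-40,-48,-56,-64,-72,-80,-88,-96]}' 40
python3 - <<'E'
from h import *
from scipy.spatial.transform import Rotation as R
s=manip.get_state(); print(s["qpos"],s["position"])
for q in([0.70118537,0.08959367,0.70147735,-0.09078315],s["ee_rot"]):
    print(R.from_quat(np.roll(q,-1)).as_matrix().round(3))
d=shot("top"); crop(d,140,190,230,260,8,"pics/c2.png")
E
```

```text
clock: 1.4
position: [0.3925, 0.3201, 0.1511]
ee_rot: [-0.4, -0.583, -0.4, 0.583]
contact_force: [-0.2, 1.4, 0.1]
width: 0.0851
[ 5.46760896e-01  2.34672107e-01  1.77518675e+00 -8.58453549e-05
  1.13227620e+00  9.13445657e-01] [0.392496   0.32010677 0.15106342]
[[-0.001  0.253  0.967]
 [-0.002  0.967 -0.253]
 [-1.    -0.002 -0.   ]]
[[-0.     0.934 -0.358]
 [-0.    -0.358 -0.934]
 [-1.    -0.     0.   ]]
```

Run:
```python
from h import *
im=cv2.imread("pics/top0.png"); c=cv2.resize(im[215:255,152:200],None,fx=14,fy=14,interpolation=cv2.INTER_CUBIC)
d=shot("top")
# project the expected mark directions, jig yaw 34.7, ring r=30mm at z~.04; 0 at right..8 at left on robot side
yaw=np.radians(34.7); ctr=np.array([.392,.320])
for k in range(9):
    # seen from above clockwise from mark 0: 0 at jig -y side, middle mark 4 at jig -x
    a=yaw-np.pi/2-np.radians(20*k-0)-np.radians(10-0)*0
    for r in(.024,.034):
        X=[*(ctr+r*np.array([np.cos(a),np.sin(a)])),.04]; u=proj(d,[X])[0]
        p=((u-[152,215])+.5)*14; cv2.circle(c,tuple(int(v) for v in p),3,(0,0,255) if k in(0,5) else (255,0,0),-1)
cv2.imwrite("pics/c3.png",c)
```

```text
(no output)
```

View pics/c3.png

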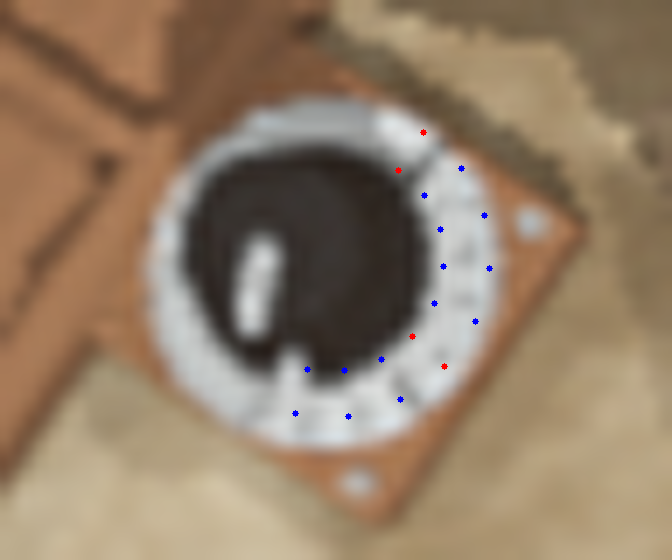

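Pointer reads at about (288,380), past the long 5 mark (405,390). The 0 mark is at (425,165). I'll resolve 7 vs 8 numerically.

Run:
```python
from h import *
d=shot("top"); f=lambda l:[[152+u/14-.5,215+v/14-.5] for u,v in l]
yaw=34.7; c=np.array([.392,.320])
for z,l in((.080,[[265,242],[250,328]]),(.04,[[294,350],[285,395],[425,165],[405,390]])):
    P=ray(d,f(l),z)[:,:2]; v=P-c; print(z,P.round(4),np.hypot(*v.T).round(4),((yaw-100-np.degrees(np.arctan2(v[:,1],v[:,0])))%360/20).round(2))
    if z==.08: w=P[1]-P[0]; print("bar dir",np.linalg.norm(w),((yaw-100-np.degrees(np.arctan2(w[1],w[0])))%360)/20)
print((proj(d,[[*c,.08]])[0]-[152,215]+.5)*14)
```

```text
0.08 [[0.394  0.3259]
 [0.3781 0.335 ]] [0.0062 0.0205] [11.18  8.1 ]
bar dir 0.018362002733762123 7.233539246732841
0.04 [[0.3775 0.3351]
 [0.369  0.3403]
 [0.4045 0.2943]
 [0.3598 0.3156]] [0.021  0.0307 0.0286 0.0325] [ 8.04  7.81 17.94  5.35]
[294.0656799  240.04584016]
```

Run:
```python
from h import *
d=shot("top"); f=lambda l:[[152+u/14-.5,215+v/14-.5] for u,v in l]
for z in(.035,.04): 
  P=ray(d,f([[322,272],[145,265],[500,265],[325,95],[325,450]]),z); print(P.round(4))
  print(np.linalg.norm(P[1]-P[2]),np.linalg.norm(P[3]-P[4]))
im=cv2.imread("pics/top0.png")[215:255,152:200]; g=cv2.resize(im,None,fx=14,fy=14,interpolation=cv2.INTER_CUBIC).max(2)
n,l,s,c=cv2.connectedComponentsWithStats((g<75).astype(np.uint8)); i=l[240,320]; print(s[i],c[i])
```

```text
[[0.3921 0.3244 0.035 ]
 [0.4089 0.3602 0.035 ]
 [0.3782 0.2874 0.035 ]
 [0.429  0.3102 0.035 ]
 [0.3552 0.3372 0.035 ]]
0.07900757000479913 0.07857772976087325
[[0.3912 0.3236 0.04  ]
 [0.4078 0.3592 0.04  ]
 [0.3773 0.2867 0.04  ]
 [0.4278 0.3094 0.04  ]
 [0.3544 0.3363 0.04  ]]
0.07864655879752182 0.07821868263305548
[  187   148   238   230 36706] [313.27341579 253.33776494]
```

```bash
python3 -m crank '{"grip":[1,1,1,1,0,0,0,0,0],"slide":[[0,0.3,-4],[0,0.3,-8],[0,0.3,-10.3],[0,0.3,-10.3],[0,0.3,-10.3],[0,0.3,-10.3],[0,0.3,-10.3],[0,0.3,-10.3],[0,0.3,-10.3]],"roll":[0,0,0,0,0,0,0,0,0]}' 40
```

```text
clock: 2.5
position: [0.3924, 0.3243, 0.0502]
ee_rot: [0.402, 0.582, 0.403, -0.581]
contact_force: [-3.6, 1.5, 6.1]
width: 0.0392
```

```bash
python3 -m crank '{"grip":[0,0,0,0,0,0,0,0,0,0,0,0,0,0,0,0,0,0,0,0],"slide":[[0,0,0],[0,0,0],[0,0,0],[0,0,0],[0,0,0],[0,0,0],[0,0,0],[0,0,0],[0,0,0],[0,0,0],[0,0,0],[0,0,0],[0,0,0],[0,0,0],[0,0,0],[0,0,0],[0,0,0],[0,0,0],[0,0,0],[0,0,0]],"roll":[8,16,24,32,40,48,56,64,72,80,88,96,104,112,120,128,136,140,140,140]}' 40
python3 - <<'E'
from h import *
print(manip.get_state()["moment"],manip.get_state()["qpos"])
E
```

```text
clock: 4.5
position: [0.396, 0.3285, 0.0503]
ee_rot: [0.688, -0.176, 0.681, 0.181]
contact_force: [1.6, 12.3, -4.0]
width: 0.0389
[ 1.68490599 -0.20292527  0.09990651] [ 0.55368493  0.35194597  1.90353132  0.00631121  0.87378335 -1.53143721]
```

```bash
python3 -m crank '{"grip":[0.8,0.8,0.8,0.8,0.8,0.8,0.8,0.8,0.8,0.8,0.8],"slide":[[0,0,0],[0,0,0],[0,0,0],[0,0,5],[0,0,10],[-3,-5,10],[-6,-10,10],[-6,-15,10],[-6,-19,10],[-6,-19,10],[-6,-19,10]],"roll":[0,0,0,0,0,0,0,0,0,0,0]}' 40
python3 - <<'E'
from h import *
d=shot("top","pics/top1.png"); crop(d,85,160,215,270,6,"pics/c4.png")
E
```

```text
clock: 5.6
position: [0.3324, 0.1321, 0.1486]
ee_rot: [0.685, -0.178, 0.684, 0.178]
contact_force: [0.9, 0.9, -0.1]
width: 0.068
```

View pics/c4.png

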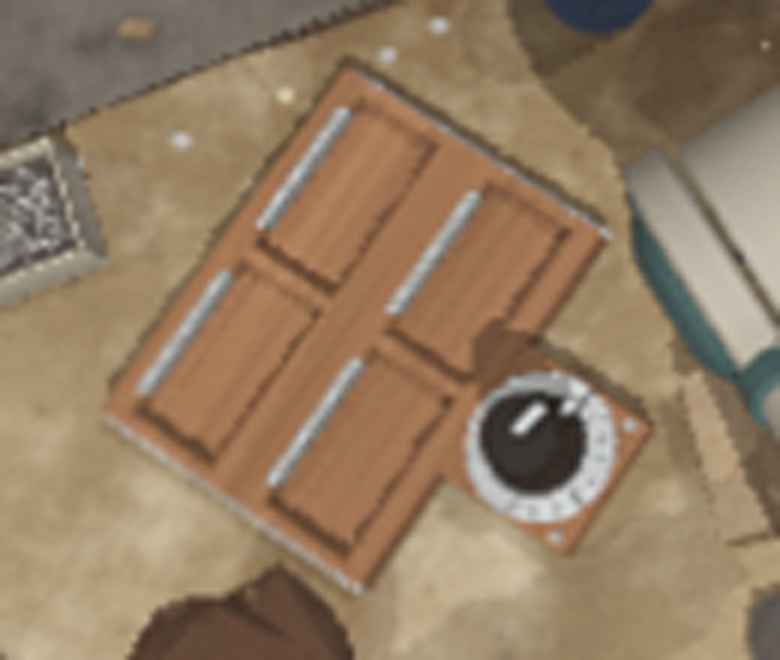

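Run:
```python
from h import *
d=shot("top"); f=lambda l:[[85+u/6-.5,160+v/6-.5] for u,v in l]
P,a,b=quad(d,f([[347,62],[608,235],[360,590],[107,407]]),.022)
print(P,np.linalg.norm(a),np.linalg.norm(b),np.degrees(np.arctan2(-a[1],-a[0])),np.degrees(np.arctan2(b[1],b[0]))-90)
for y0 in(.59,.62): r=fit(d,[*P,y0],.172,.222,.022); print(r[0],np.degrees(r[0][2]),r[1])
p,y=r[0][:2],r[0][2]; R=np.array([[np.cos(y),-np.sin(y)],[np.sin(y),np.cos(y)]])
def jf(l,z): return (ray(d,f(l),z)[:,:2]-p)@R*1000
Q={"farR":[[348,112],[438,150],[335,292],[262,228]],"nearR":[[480,196],[570,232],[470,380],[390,313]],"farL":[[229,272],[320,313],[212,463],[143,395]],"nearL":[[360,362],[453,402],[350,553],[272,487]]}
for k,l in Q.items(): print(k,jf(l,.022).round(1).tolist())
ctr=jf([[540,447]],.04);print("ring",ctr, "pointer",jf([[575,392]],.04),jf([[520,430],[540,408]],.08))
```

```text
[0.4962866  0.39449611] 0.17375720058788352 0.2221911523631318 33.67567880365212 35.04259889671437
[0.49644513 0.38956897 0.65769403] 37.683092047111884 -22.53271484375
[0.49683808 0.38968733 0.65862359] 37.73635203215 -22.537229537963867
farR [[69.3, -89.4], [14.5, -95.6], [20.3, -2.9], [74.3, -12.6]]
nearR [[-19.3, -85.3], [-72.3, -92.3], [-68.4, 1.2], [-11.8, -8.0]]
farL [[76.5, 16.2], [21.0, 10.5], [26.9, 105.3], [79.5, 93.9]]
nearL [[-12.2, 21.9], [-66.9, 15.4], [-62.4, 108.2], [-7.8, 100.0]]
ring [[-124.17302206   12.56753629]] pointer [[-124.86900274  -20.41701482]] [[-121.30904044    9.81229275]
 [-124.16319317   -4.36294832]]
```

Run:
```python
from h import *
from scipy.optimize import least_squares
d=shot("top"); f=lambda l:[[85+u/6-.5,160+v/6-.5] for u,v in l]
W=lambda l,z:ray(d,f(l),z)[:,:2]*1000
out=W([[347,62],[608,235],[360,590],[107,407]],.022); om=np.array([[86,-111],[-86,-111],[-86,111],[86,111]])
Q={"farR":[[348,112],[438,150],[335,292],[262,228]],"nearR":[[480,196],[570,232],[470,380],[390,313]],"farL":[[229,272],[320,313],[212,463],[143,395]],"nearL":[[360,362],[453,402],[350,553],[272,487]]}
Qw={k:W(l,.022) for k,l in Q.items()}; ring=W([[540,447]],.04)
def res(v,full=False):
    x,y,t,xn,xf,w,g=v; c,s=np.cos(t),np.sin(t); R=np.array([[c,-s],[s,c]]); T=lambda m:np.array(m)@R.T+[x,y]
    r=[(T(om)-out),T([[-124,0]])-ring]
    for k,P in Qw.items():
        n=xn if "near" in k else xf; a,b=(-g-98,-g) if k.endswith("R") else (g,g+98)
        r.append((T([[n+w,a],[n,a],[n,b],[n+w,b]])-P)[1:3]); r.append(((T([[n+w,a],[n,a],[n,b],[n+w,b]])-P)@R)[[0,3],0:1].repeat(2,1))
    if full: return r
    return np.concatenate([q.ravel() for q in r])
s=least_squares(res,[496,394,.6,-70,15,54,5],loss="soft_l1",f_scale=2)
print(s.x.round(2),np.degrees(s.x[2])); 
for q in res(s.x,True): print(q.round(1).tolist())
```

```text
[495.2  394.49   0.6  -68.95  19.01  54.29   4.86] 34.44245889325933
[[-4.6, -1.2], [0.4, 0.0], [0.2, -1.0], [-0.3, 2.1]]
[[2.0, 0.7]]
[[2.3, -2.5], [-1.1, 1.5]]
[[0.4, 0.4], [-0.3, -0.3]]
[[0.4, -1.8], [-0.9, 2.8]]
[[1.1, 1.1], [-2.0, -2.0]]
[[1.1, -1.6], [-1.0, 0.6]]
[[-0.7, -0.7], [0.7, 0.7]]
[[1.1, -1.4], [-1.1, 3.3]]
[[0.1, 0.1], [0.3, 0.3]]
```

Run:
```python
from h import *
im=cv2.imread("pics/top1.png"); s=14; x0,y0=155,215; c=cv2.resize(im[y0:255,x0:195],None,fx=s,fy=s,interpolation=cv2.INTER_CUBIC)
d=shot("top"); 
for k in range(9):
    a=np.radians(34.4-100-20*k); X=[.3925+.037*np.cos(a),.3245+.037*np.sin(a),.038]; p=(proj(d,[X])[0]-[x0,y0]+.5)*s
    cv2.circle(c,tuple(int(v) for v in p),3,(0,0,255) if k in(0,5) else (255,0,0),-1)
cv2.imwrite("pics/c5.png",c)
```

```text
(no output)
```

View pics/c5.png

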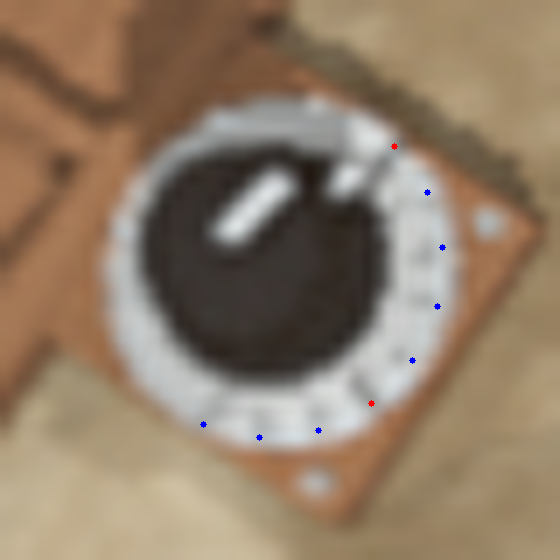

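The collar stands at 0: the pointer is on the long mark at (380,165), the bar has turned 138° of the 140°, and the opening measures 54.3 mm. Now block A.

```bash
python3 -m crank '{"grip":[0.9,0.9,0.9,0.9,0.9,0.9,0.9,0.9,0,0,0,0,0],"slide":[[3,0.5,0],[7.7,1.1,0],[7.7,1.1,-4],[7.7,1.1,-8],[7.7,1.1,-11],[7.7,1.1,-13.3],[7.7,1.1,-13.3],[7.7,1.1,-13.3],[7.7,1.1,-13.3],[7.7,1.1,-13.3],[7.7,1.1,-13.3],[7.7,1.1,-13.3],[7.7,1.1,-13.3]],"roll":[-8,-16,-24,-31,-31,-31,-31,-31,-31,-31,-31,-31,-31]}' 60
```

```text
clock: 7.1
position: [0.4107, 0.1447, 0.0171]
ee_rot: [0.708, 0.01, 0.706, -0.01]
contact_force: [-0.6, 1.1, 7.4]
width: 0.0448
```

```bash
python3 -m crank '{"grip":[0,0,0,0,0,0,0,0,0,0,0,0,0,0,0],"slide":[[0,0,4],[0,0,8],[0,0,12],[3,4,13],[6,8,13],[9,12,13],[12,17,13],[15.3,23.3,13],[15.3,23.3,13],[15.3,23.3,13],[15.3,23.3,10],[15.3,23.3,6],[15.3,23.3,4],[15.3,23.3,4],[15.3,23.3,4]],"roll":[0,0,0,-8,-16,-24,-32,-40,-48,-54,-54,-54,-54,-54,-54]}' 60
python3 - <<'E'
from h import *
d=shot("top","pics/top2.png"); crop(d,85,160,215,260,6,"pics/c6.png")
E
```

```text
clock: 8.6
position: [0.5629, 0.3775, 0.0563]
ee_rot: [0.626, 0.33, 0.625, -0.33]
contact_force: [0.7, 0.3, 0.1]
width: 0.0443
```

View pics/c6.png

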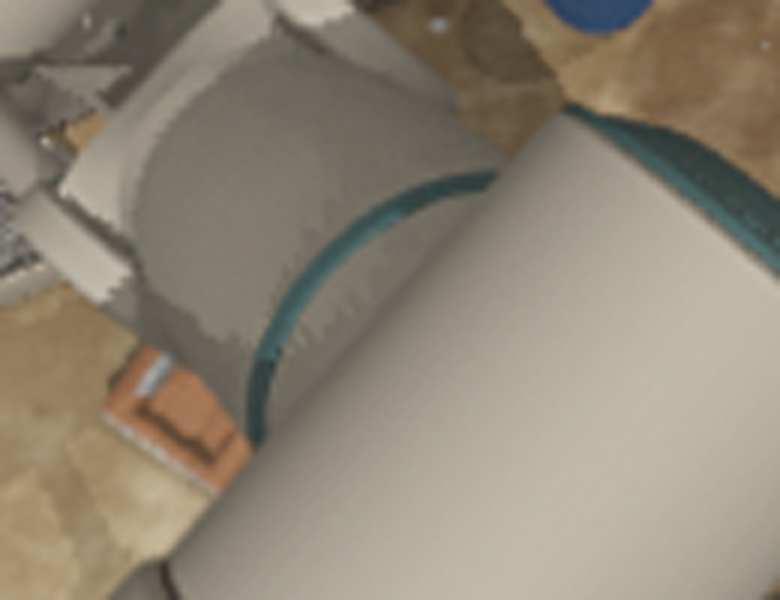

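```bash
python3 -m crank '{"grip":[0,0,0,0,0],"slide":[[0.22,-0.1,-0.8],[0.22,-0.1,-1.5],[0.22,-0.1,-1.8],[0.22,-0.1,-2.1],[0.22,-0.1,-2.1]],"roll":[0,0,0,0,0]}' 60
```

```text
clock: 9.15
position: [0.5643, 0.3762, 0.0338]
ee_rot: [0.625, 0.33, 0.626, -0.33]
contact_force: [-0.4, 0.4, -0.5]
width: 0.0441
```

```bash
python3 -m crank '{"grip":[0,0,0,0],"slide":[[0,0,-0.4],[0,0,-0.7],[0,0,-0.9],[0,0,-0.9]],"roll":[0,0,0,0]}' 60
```

```text
clock: 9.55
position: [0.5647, 0.3763, 0.0253]
ee_rot: [0.625, 0.33, 0.625, -0.33]
contact_force: [0.2, -0.3, -0.6]
width: 0.0447
```

```bash
python3 -m crank '{"grip":[0.72,0.72,0.72,0.72,0.72,0.72,0.72,0.9,0.9,0.9,0.9,0.9,0.9,0.9,0.9,0.9,0.9,0.9,0.9],"slide":[[0,0,0],[0,0,0],[0,0,0],[0,0,3],[0,0,7],[0,0,11],[0,0,14],[-2,-4,14],[-4,-8,14],[-6,-12,14],[-8,-16,14],[-10,-20,14],[-12,-24,14],[-14,-29,14],[-16,-33,14],[-18,-38,14],[-20,-42,14],[-23,-46,14],[-23,-48,14]],"roll":[0,0,0,0,0,0,0,0,0,0,0,0,0,0,0,0,0,0,0]}' 60
python3 - <<'E'
from h import *
d=shot("top","pics/top3.png"); crop(d,95,140,305,260,3.8,"pics/c7.png")
E
```

```text
clock: 11.45
position: [0.3309, -0.1053, 0.1653]
ee_rot: [0.624, 0.331, 0.625, -0.332]
contact_force: [0.1, 0.4, -0.0]
width: 0.0771
```

View pics/c7.png

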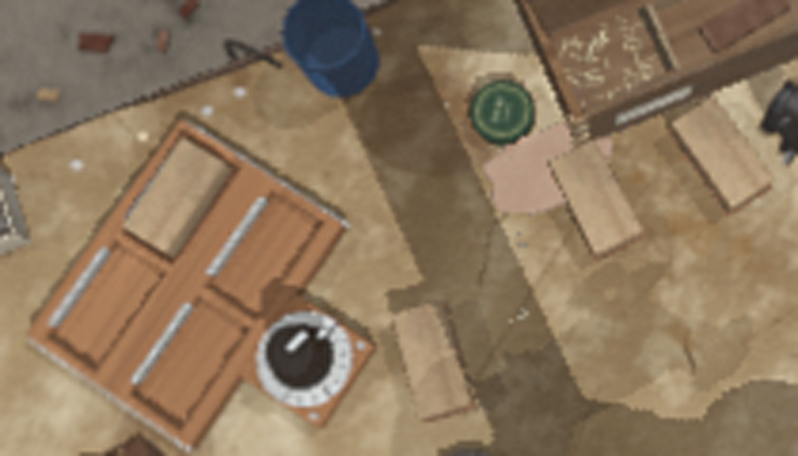

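Block A sits in the far-right pocket at (180,197). D (432,360), B (595,198) and C (720,155) still lie on the table. I'll re-measure those three in the better light.

```bash
cat > loc2.py <<'E'
from h import *
d=shot("top")
f=lambda l:[[95+u/3.8-.5,140+v/3.8-.5] for u,v in l]
B={"D":[[395,312],[437,303],[472,407],[428,420]],"B":[[550,162],[590,143],[640,234],[598,256]],"C":[[673,125],[714,102],[771,187],[733,211]]}
for k,l in B.items():
    P,a,b=quad(d,f(l),.032); y=np.arctan2(a[1],a[0])
    print(k,P.round(4),np.linalg.norm(a).round(4),np.linalg.norm(b).round(4),np.degrees([y,np.arctan2(b[1],b[0])-np.pi/2]).round(1))
    r,v=fit(d,[*P,y],.046,.092,.032); print("   fit",r[:2].round(4),np.degrees(r[2]).round(1),v.round(2))
E
python3 loc2.py
```

```text
D [0.3508 0.228 ] 0.036 0.0914 [-98.5  86.3]
   fit [0.3482 0.2306] -93.4 -20.11
B [0.424  0.0546] 0.0385 0.0895 [ -85.8 -265.6]
   fit [0.4264 0.0537] -84.1 -22.12
C [ 0.4156 -0.0591] 0.0394 0.0886 [ -81.7 -260.4]
   fit [ 0.4208 -0.0619] -79.2 -25.23
```

```bash
python3 -m crank '{"grip":[0.8,0.8,0.8,0.8,0.8,0.8,0.8,0.8,0.8,0.8,0.8,0.8,0.8,0,0,0,0,0],"slide":[[2,1,0],[4,2,0],[6,3,0],[8.1,4.5,0],[8.1,4.5,0],[8.1,4.5,0],[8.1,4.5,0],[8.1,4.5,-2],[8.1,4.5,-6],[8.1,4.5,-10],[8.1,4.5,-13],[8.1,4.5,-14.9],[8.1,4.5,-14.9],[8.1,4.5,-14.9],[8.1,4.5,-14.9],[8.1,4.5,-14.9],[8.1,4.5,-14.9],[8.1,4.5,-14.9]],"roll":[8,16,24,32,40,48,56,64,66,66,66,66,66,66,66,66,66,66]}' 60
```

```text
clock: 13.35
position: [0.417, -0.0587, 0.0176]
ee_rot: [0.705, -0.064, 0.703, 0.063]
contact_force: [1.1, 0.7, 7.8]
width: 0.0443
```

```bash
python3 -m crank '{"grip":[0,0,0,0,0,0,0,0,0,0,0,0,0,0,0,0,0,0,0,0],"slide":[[0,0,4],[0,0,8],[0,0,12],[0.5,4,13],[1.5,8,13],[2,12,13],[3,17,13],[3.5,21,13],[4.5,26,13],[5,31,13],[6,36,13],[6.5,41,13],[7.5,46,13],[8.4,50,13],[8.4,52.9,13],[8.4,52.9,13],[8.4,52.9,9],[8.4,52.9,6],[8.4,52.9,4],[8.4,52.9,4]],"roll":[0,0,0,-8,-16,-24,-32,-40,-48,-56,-62,-66,-66,-66,-66,-66,-66,-66,-66,-66]}' 60
```

```text
clock: 15.35
position: [0.4973, 0.4678, 0.0528]
ee_rot: [0.624, 0.328, 0.626, -0.333]
contact_force: [-0.3, -0.9, -1.1]
width: 0.0445
```

```bash
python3 -m crank '{"grip":[0,0,0],"slide":[[0.3,0.2,-0.8],[0.3,0.2,-0.8],[0.3,0.2,-0.8]],"roll":[0,0,0]}' 60
```

```text
clock: 15.65
position: [0.5035, 0.4727, 0.0496]
ee_rot: [0.626, 0.331, 0.625, -0.329]
contact_force: [-0.7, 0.3, -1.3]
width: 0.0442
```

```bash
python3 -m crank '{"grip":[0,0,0,0,0],"slide":[[-0.23,-0.27,0],[-0.23,-0.27,-0.6],[-0.23,-0.27,-1.1],[-0.23,-0.27,-1.5],[-0.23,-0.27,-1.5]],"roll":[0,0,0,0,0]}' 60
```

```text
clock: 16.15
position: [0.4999, 0.4692, 0.0323]
ee_rot: [0.625, 0.33, 0.626, -0.331]
contact_force: [0.1, 0.3, -0.6]
width: 0.0444
```

```bash
python3 -m crank '{"grip":[0,0,0,0],"slide":[[0.1,0.05,-0.3],[0.1,0.05,-0.65],[0.1,0.05,-0.65],[0.1,0.05,-0.65]],"roll":[0,0,0,0]}' 60
```

```text
clock: 16.55
position: [0.5014, 0.4701, 0.0266]
ee_rot: [0.625, 0.33, 0.625, -0.33]
contact_force: [-0.3, 0.5, -0.7]
width: 0.0442
```

```bash
python3 -m crank '{"grip":[0.72,0.72,0.72,0.72,0.72,0.72,0.72,0.9,0.9,0.9,0.9,0.9,0.9,0.9,0.9,0.9,0.9,0.9,0.9,0.9],"slide":[[0,0,-0.05],[0,0,-0.05],[0,0,0],[0,0,3],[0,0,7],[0,0,11],[0,0,14],[-1,-4,14],[-3,-8,14],[-4,-12,14],[-6,-17,14],[-7,-21,14],[-9,-25,14],[-10,-30,14],[-12,-35,14],[-14,-40,14],[-15,-45,14],[-17,-49,14],[-17,-52,14],[-17,-52,14]],"roll":[0,0,0,0,0,0,0,8,16,24,32,40,48,52,52,52,52,52,52,52]}' 60
python3 - <<'E'
from h import *
d=shot("top","pics/top4.png"); crop(d,95,140,305,260,3.8,"pics/c8.png")
E
```

```text
clock: 18.55
position: [0.3314, -0.0535, 0.1675]
ee_rot: [0.707, 0.024, 0.706, -0.026]
contact_force: [-0.2, 0.7, -0.4]
width: 0.0771
```

View pics/c8.png

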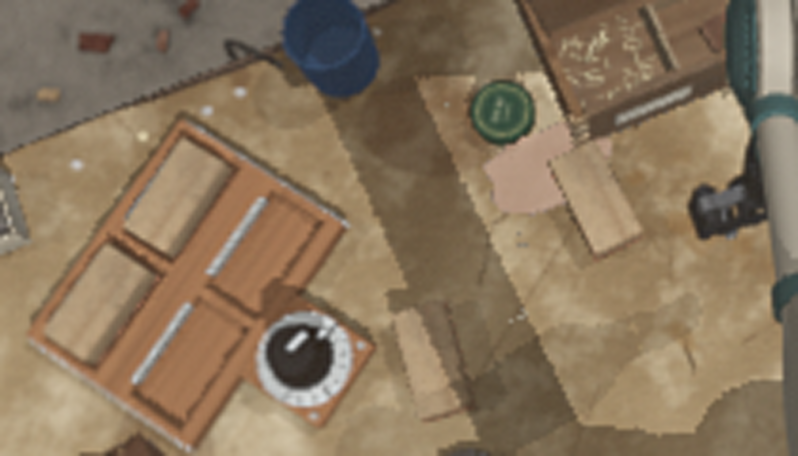

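```bash
sed -i 's/^B=.*/B={"D":[[395,312],[437,303],[472,407],[428,420]],"B":[[550,162],[590,143],[640,234],[598,256]]}/' loc2.py; python3 loc2.py; python3 -c "
from h import *
print(manip.get_state()['position'])"
```

```text
D [0.3508 0.228 ] 0.036 0.0914 [-98.5  86.3]
   fit [0.3542 0.2322] -98.1 -16.02
B [0.424  0.0546] 0.0385 0.0895 [ -85.8 -265.6]
   fit [0.4265 0.0539] -84.3 -21.96
[ 0.33147004 -0.05026643  0.16716897]
```

Blocks A and C lie flat in the two far pockets at (180,197) and (103,300). B (595,198) and D (432,360) remain. Now B.

```bash
python3 -m crank '{"grip":[0.9,0.9,0.9,0.9,0.9,0.9,0.9,0.9,0.9,0,0,0,0,0],"slide":[[3,3,0],[6,7,0],[9.3,10.6,0],[9.3,10.6,-3],[9.3,10.6,-7],[9.3,10.6,-11],[9.3,10.6,-14],[9.3,10.6,-15.1],[9.3,10.6,-15.1],[9.3,10.6,-15.1],[9.3,10.6,-15.1],[9.3,10.6,-15.1],[9.3,10.6,-15.1],[9.3,10.6,-15.1]],"roll":[8,10,10,10,10,10,10,10,10,10,10,10,10,10]}' 60
```

```text
clock: 20.05
position: [0.4256, 0.0566, 0.0173]
ee_rot: [0.707, -0.039, 0.705, 0.039]
contact_force: [-0.9, 2.2, 6.1]
width: 0.0443
```

```bash
python3 -m crank '{"grip":[0,0,0,0,0,0,0,0,0,0,0,0,0,0,0,0,0,0],"slide":[[0,0,4],[0,0,8],[0,0,12],[1,4,13],[2,8,13],[3,12,13],[4,17,13],[5,21,13],[6,25,13],[6.5,27.2,13],[6.5,27.2,13],[6.5,27.2,13],[6.5,27.2,10],[6.5,27.2,6],[6.5,27.2,4],[6.5,27.2,4],[6.5,27.2,4],[6.5,27.2,4]],"roll":[0,0,0,-8,-16,-24,-32,-40,-48,-56,-62,-62,-62,-62,-62,-62,-62,-62]}' 60
```

```text
clock: 21.85
position: [0.4907, 0.3285, 0.0577]
ee_rot: [0.626, 0.331, 0.625, -0.329]
contact_force: [-0.1, -0.2, -0.9]
width: 0.0444
```

```bash
python3 -m crank '{"grip":[0,0,0,0,0],"slide":[[0,0,-0.8],[0,0,-1.5],[0,0,-2.0],[0,0,-2.4],[0,0,-2.4]],"roll":[0,0,0,0,0]}' 60; python3 -m crank '{"grip":[0,0,0,0],"slide":[[0,0,0],[0,0,-0.3],[0,0,-0.6],[0,0,-0.6]],"roll":[0,0,0,0]}' 60
```

```text
clock: 22.35
position: [0.4888, 0.3279, 0.031]
ee_rot: [0.625, 0.33, 0.626, -0.331]
contact_force: [0.9, -0.1, -0.5]
width: 0.0446
clock: 22.75
position: [0.4894, 0.3281, 0.0256]
ee_rot: [0.625, 0.33, 0.625, -0.33]
contact_force: [0.7, -0.5, 0.3]
width: 0.0443
```

```bash
python3 -m crank '{"grip":[0.72,0.72,0.72,0.72,0.72,0.72,0.72,0.9,0.9,0.9,0.9,0.9,0.9,0.9,0.9,0.9,0.9,0.9],"slide":[[0,0,0],[0,0,0],[0,0,0],[0,0,3],[0,0,7],[0,0,11],[0,0,14],[-2,-4,14],[-4,-8,14],[-6,-12,14],[-8,-16,14],[-10,-20,14],[-12,-24,14],[-14,-29,14],[-16,-33,14],[-16,-38,14],[-16,-38,14],[-16,-38,14]],"roll":[0,0,0,0,0,0,0,8,16,24,32,40,48,52,52,52,52,52]}' 60
python3 - <<'E'
from h import *
print(manip.get_state()["position"])
d=shot("top","pics/top5.png"); crop(d,95,165,235,265,5.6,"pics/c9.png")
E
```

```text
clock: 24.55
position: [0.3294, -0.0532, 0.1661]
ee_rot: [0.707, 0.025, 0.706, -0.024]
contact_force: [0.3, 0.7, 0.9]
width: 0.0769
[ 0.32939827 -0.0532442   0.16612215]
```

View pics/c9.png

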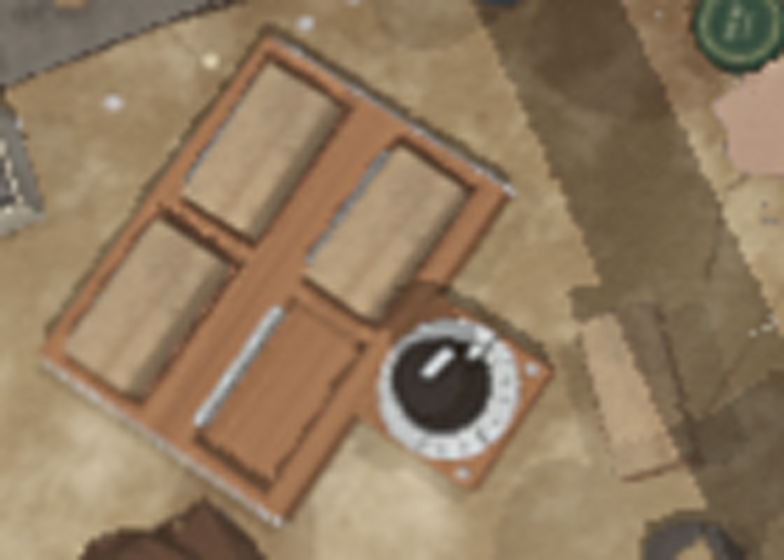

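Run:
```python
from h import *
d=shot("top"); f=lambda l:[[95+u/5.6-.5,165+v/5.6-.5] for u,v in l]
P,a,b=quad(d,f([[581,316],[656,303],[694,457],[628,472]]),.032)
print(P.round(4),np.linalg.norm(a),np.linalg.norm(b),np.degrees(np.arctan2(a[1],a[0])),np.degrees(np.arctan2(b[1],b[0]))+90)
for y in(-1.6,-1.7): r=fit(d,[*P,y],.046,.092,.032,step=(.003,.003,.03)); print(r[0][:2].round(4),np.degrees(r[0][2]),r[1])
```

```text
[0.3526 0.2263] 0.03963596414100529 0.08956157034334908 -101.65526304946243 263.90358880700217
[0.3531 0.2256] -97.14814185592071 -16.459354400634766
[0.3532 0.2254] -96.60932495798322 -16.467147827148438
```

```bash
python3 -m crank '{"grip":[0.8,0.8,0.8,0.8,0.8,0.8,0.8,0.8,0.8,0.8,0.8,0.8,0.8,0,0,0,0,0],"slide":[[0.5,5,0],[1,10,0],[1.5,15,0],[1.8,20,0],[1.8,24,0],[1.8,27.8,0],[1.8,27.8,0],[1.8,27.8,-4],[1.8,27.8,-8],[1.8,27.8,-12],[1.8,27.8,-14],[1.8,27.8,-15],[1.8,27.8,-15],[1.8,27.8,-15],[1.8,27.8,-15],[1.8,27.8,-15],[1.8,27.8,-15],[1.8,27.8,-15]],"roll":[-3,-3,-3,-3,-3,-3,-3,-3,-3,-3,-3,-3,-3,-3,-3,-3,-3,-3]}' 60
```

```text
clock: 26.45
position: [0.3486, 0.2269, 0.0173]
ee_rot: [0.707, 0.042, 0.705, -0.04]
contact_force: [-1.3, 1.2, 7.2]
width: 0.0441
```

```bash
python3 -m crank '{"grip":[0,0,0,0,0,0,0,0,0,0,0,0,0,0,0,0,0],"slide":[[0,0,4],[0,0,8],[0,0,12],[0,0,13],[1.5,4,13],[3,8,13],[4.5,12,13],[6,16,13],[7.9,19.4,13],[7.9,19.4,13],[7.9,19.4,13],[7.9,19.4,10],[7.9,19.4,6],[7.9,19.4,4],[7.9,19.4,4],[7.9,19.4,4],[7.9,19.4,4]],"roll":[0,0,0,-8,-16,-24,-32,-40,-48,-49,-49,-49,-49,-49,-49,-49,-49]}' 60
```

```text
clock: 28.15
position: [0.4274, 0.4204, 0.0578]
ee_rot: [0.626, 0.331, 0.625, -0.329]
contact_force: [0.5, -0.4, -0.4]
width: 0.0443
```

```bash
python3 -m crank '{"grip":[0,0,0,0,0],"slide":[[0.05,0.1,-0.8],[0.05,0.1,-1.5],[0.05,0.1,-2.0],[0.05,0.1,-2.4],[0.05,0.1,-2.4]],"roll":[0,0,0,0,0]}' 60; python3 -m crank '{"grip":[0,0,0,0],"slide":[[0,0,0],[0,0,-0.3],[0,0,-0.6],[0,0,-0.6]],"roll":[0,0,0,0]}' 60
```

```text
clock: 28.65
position: [0.4264, 0.4208, 0.0309]
ee_rot: [0.625, 0.33, 0.626, -0.331]
contact_force: [-0.9, 0.7, -1.3]
width: 0.0442
clock: 29.05
position: [0.4269, 0.4211, 0.0256]
ee_rot: [0.625, 0.33, 0.625, -0.33]
contact_force: [0.5, -1.5, -1.2]
width: 0.0443
```

```bash
python3 -m crank '{"grip":[0.72,0.72,0.72,0.72,0.72,0.72,0.72,0.9,0.9,0.9,0.9,0.9,0.9,0.9,0.9,0.9,0.9,0.9,0.9],"slide":[[0,0,0],[0,0,0],[0,0,0],[0,0,3],[0,0,7],[0,0,11],[0,0,14],[-1,-4,14],[-2,-8,14],[-3,-12,14],[-4,-17,14],[-5,-21,14],[-6,-25,14],[-7,-30,14],[-8,-35,14],[-9,-40,14],[-10,-44,14],[-10,-47,14],[-10,-47,14]],"roll":[0,0,0,0,0,0,0,8,16,24,32,40,48,52,52,52,52,52,52]}' 60
python3 - <<'E'
from h import *
d=shot("top","pics/top6.png"); d=shot("top"); print(manip.get_state()["position"]); crop(d,95,165,235,265,5.6,"pics/c10.png")
E
```

```text
clock: 30.95
position: [0.3272, -0.0521, 0.1664]
ee_rot: [0.707, 0.024, 0.706, -0.025]
contact_force: [0.1, 0.6, 0.6]
width: 0.0768
[ 0.32682179 -0.04916567  0.1659849 ]
```

View pics/c10.png

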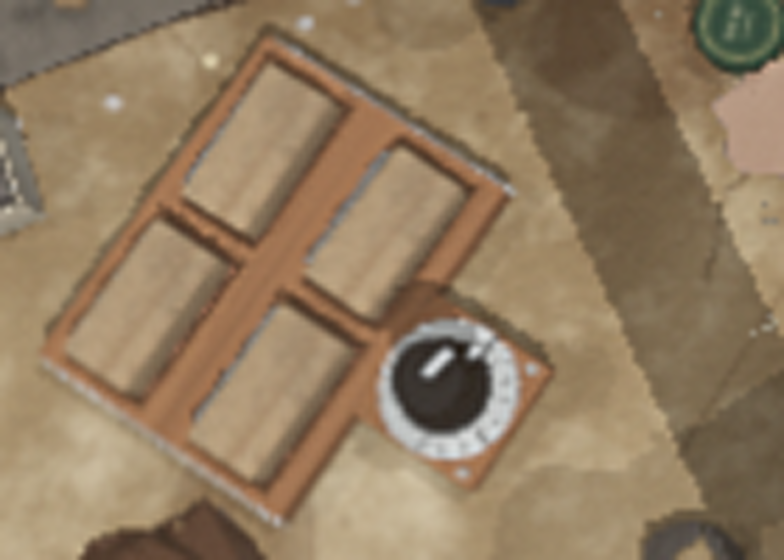

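All four blocks lie in their pockets at (263,152), (388,228), (150,308) and (275,390). The collar is still at 0. Now I grip it and turn it clockwise to 5.

```bash
python3 -m crank '{"grip":[1,1,1,1,1,1,1,1,1,1,1,1,1,0,0,0,0,0],"slide":[[1,4,0],[2,9,0],[3,14,0],[4,19,0],[5,24,0],[6,29,0],[6.7,34,0],[6.7,37.6,0],[6.7,37.6,0],[6.7,37.6,-5],[6.7,37.6,-9],[6.7,37.6,-11.7],[6.7,37.6,-11.7],[6.7,37.6,-11.7],[6.7,37.6,-11.7],[6.7,37.6,-11.7],[6.7,37.6,-11.7],[6.7,37.6,-11.7]],"roll":[0,0,0,0,0,0,0,0,0,0,0,0,0,0,0,0,0,0]}' 40
```

```text
clock: 32.85
position: [0.3949, 0.3272, 0.0509]
ee_rot: [0.708, 0.023, 0.706, -0.022]
contact_force: [-0.2, -2.7, 5.5]
width: 0.0391
```

```bash
python3 -m crank '{"grip":[0,0,0,0,0,0,0,0,0,0,0,0,0,0,0,0],"slide":[[0,0,0],[0,0,0],[0,0,0],[0,0,0],[0,0,0],[0,0,0],[0,0,0],[0,0,0],[0,0,0],[0,0,0],[0,0,0],[0,0,0],[0,0,0],[0,0,0],[0,0,0],[0,0,0]],"roll":[-8,-16,-24,-32,-40,-48,-56,-64,-72,-80,-88,-96,-100,-100,-100,-100]}' 40
python3 -m crank '{"grip":[1,1,1,1,1,1,1,1,1,1,1,1,1,1,1,1],"slide":[[0,0,0],[0,0,0],[0,0,0],[0,0,4],[0,0,8],[0,0,12],[0,-5,12],[-1,-10,12],[-2,-15,12],[-3,-20,12],[-4,-25,12],[-5,-30,12],[-6,-35,12],[-6,-38,12],[-6,-38,12],[-6,-38,12]],"roll":[0,0,0,0,0,0,0,0,0,0,0,0,0,0,0,0]}' 40
python3 - <<'E'
from h import *
d=shot("top","pics/top7.png"); d=shot("top"); crop(d,95,160,205,260,6,"pics/c11.png")
E
```

```text
clock: 34.45
position: [0.3931, 0.3258, 0.0508]
ee_rot: [-0.438, -0.555, -0.437, 0.556]
contact_force: [-3.6, -4.9, 9.4]
width: 0.039
clock: 36.05
position: [0.334, -0.0534, 0.1689]
ee_rot: [0.436, 0.557, 0.436, -0.556]
contact_force: [0.3, -0.3, -0.7]
width: 0.0856
```

View pics/c11.png

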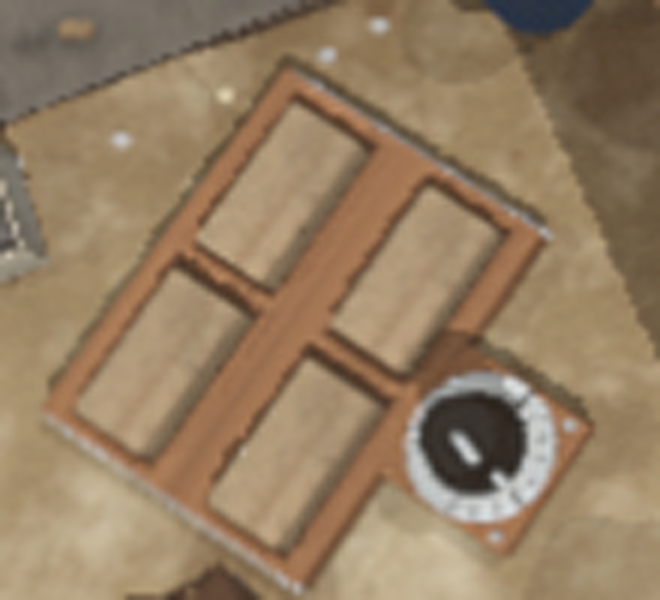

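All blocks are seated, and the pointer at (500,480) is near the long 5 mark. One enlarged check follows.

Run:
```python
from h import *
im=cv2.imread("pics/top7.png"); c=cv2.resize(im[215:255,155:195],None,fx=14,fy=14,interpolation=cv2.INTER_CUBIC); cv2.imwrite("pics/c12.png",c)
```

```text
(no output)
```

View pics/c12.png

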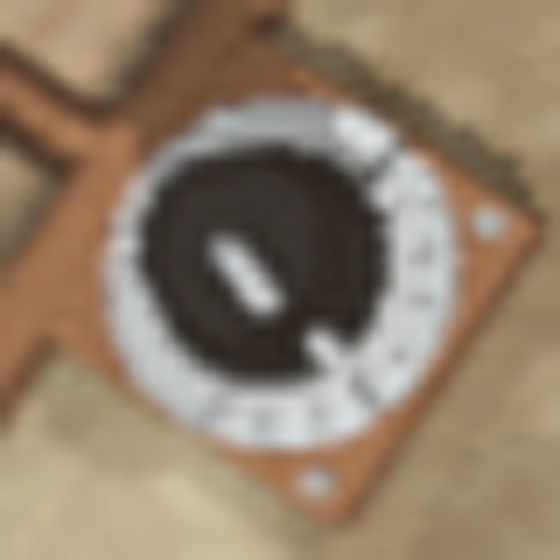

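The pointer at (325,345) leads straight onto the long 5 mark at (362,388), and the gripper is clear of everything, so I'm handing in.

```bash
python3 -c "
from rig import manip
print(manip.sign_off())"
```

```text
the job is handed in; nothing more can be done
None
```

The job is done and handed in at about 36 s on the robot's clock, well inside the 210 s limit. No verdict was reported.

- **Collar opened:** I turned it back 140° to mark 0. Afterwards the pockets measured 54.3 mm against the nominal 54.
- **Blocks placed:** There were four blocks on the table. I laid each in its own pocket, abrasive side down, with no notable contact force on the way in.
- **Collar closed:** With all four in, I turned it 100° clockwise. The last enlarged picture shows the pointer in line with the long 5 mark.
- **Last checks:** The last picture of the jig shows all four blocks lying level in their pockets. The gripper was empty, open and clear of everything. I never reached for the spool, the bottle, the tin or the turquoise look-alike, but I took no final picture of the spool and bottle.

**Checks that disagreed:**
- The automatic edge fit of the jig came out about 3° off in the second picture, so I used a fit to points picked by hand instead.
- The start reading of the collar was unclear between 7 and 8. I settled it as 7 because the 140° turn brought it to 0.
- I did not measure the pocket opening again after closing the collar to 5.

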